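Pin the swing bar and set the foot clearance

ROBOT

A 7-joint arm with a two-finger parallel gripper is mounted at the origin on a cart in front of the work surface, level with it; the furniture and walls round the work are solid. World frame = base frame: x ahead of the robot, y to its left, z up, the work surface at z = 0. Lengths are in m, angles in rad, forces in N, time in s.
With the tool pointing down it reaches from about 0.425 to 0.875 m from the base axis. Payload 4.7 kg.
Tool frame: the origin (TCP) lies midway between the tips of the shut fingers; the grasp point (between the pads) lies 19 mm behind it; x points along the fingers, y is the direction in which the jaws open and shut, and the axes are right-handed (so a half turn about x gives the same grasp; the last joint's range is limited). The gripper opens to 87 mm and grips with 3 to 60 N. Pads are 19 mm wide; open, the fingers measure 117 mm over their backs; the gripper's body (75 mm by 190 mm) begins 51 mm behind the grasp point.
Start: joints at [1.125, 0.321, -0.07, 1.45, 0.023, 1.371, -0.057], TCP at [0.288, -0.583, 0.183] pointing down, gripper open.
Joint ranges: [-2.86, 2.86], [-0.3, 2.09], [-1.38, 1.24], [0.06, 2.45], [-1.56, 4.7], [0.09, 2.05], [-2.69, 2.69]. Speed limits (rad/s): [2.57, 2.57, 3.14, 3.14, 3.14, 3.14, 3.14].

INTERFACE

Orientations are given as a rotation vector (axis times angle).
In Python, from bench import ctrl gives the robot as it stands. The module is installed in compiled form; this text tells all that it offers.
- The arm moves only by the tool servo_tool, never from a script. Its arguments are lists of equal length, an entry for each row: "dp": the shift along the tool's x, y, z in units of 25 mm (1.0 is 25 mm), a list of three; "yaw": the turn about the tool's x in units of 6 degrees (1.0 is 6 degrees). A call has exactly 5 rows; each row shifts and turns the commanded pose from where the row before left it, along the tool's axes as they then stand; what a row does not reach is not made up. A row lasts 1/10 s, in which the tool goes at most 50 mm and 8.59 degrees, less where a joint would pass 70% of its speed; a pose out of reach is approached as far as the arm can. A call is refused whole if a number of a shift passes 1 or a number of a turn 1, either way. A call with a gripper value outside its range is refused whole. "fingers" is the opening, from 0 (shut) to 1 (fully open), set as the call begins (left out, the last holds). The fingers move at their own pace and stop on an object; "grip_force" is the grip in N (left out, the last holds). Time passes only in rows, so rows that do not move let the fingers close, or fill a call up. It gives the time, the measured TCP pose, the force and the opening at its end, in the units of the state.
- ctrl.get_state(): the state, without advancing time (a new reading comes with each control period).
- ctrl.get_image(name): name is "side" or "top" or "wrist"; returns (picture, depth): 420x560x3 uint8, red, green, blue; 420x560 float32, m along the optical axis (not along the pixel's ray), 0 where there is no reading.
- ctrl.camera_info(name): a dict with "fx", "fy", "cx", "cy" (pixels), "extrinsics" (4x4, takes a point from world to camera coordinates); the wrist camera has in their place "hand_eye" (4x4, takes a point from camera to tool coordinates, whose origin is the TCP and whose axes are the tool frame's). Camera axes: x right, y down, z forward; pixel columns grow to the right and rows downward; lengths in m; the calibration is good to about 2 mm. A picture is of the moment at which its call begins: read the wrist's pose just before it. camera_info takes no time and is no camera call.
- ctrl.close_job(): hands the job in, once; it reports no verdict.
Trained networks look in the newest picture that a camera, given by its name, has taken for a name from the list of things; names that differ only in an ending like _2 or _b are one class to them, and where a whole thing is asked for, a point or a joint stands for the part that bears it (a point fixed in the world has none). Each returns a list of dicts, best first, with "score" (0 to 1); they miss things now and then, are a little off and sometimes report something else, mostly with a low value. They report only what shows in the picture. A call takes as long as a camera call.
- ctrl.search_frame(camera, label): "extent" ([left, top, right, bottom] in pixels, round what is visible of it).
- ctrl.cut_out(camera, label): "region" (420x560 bool, what is visible of it) and "extent" ([left, top, right, bottom] in pixels, round what is visible of it).
The state is a dict: "time": time; "joint_positions": joint angles; "qd": joint speeds; "joint_torque": joint torques, N m; "position": TCP position; "tool_rot": TCP orientation; "ft_force": force on the tool from outside, world axes, zero at the start; "torque": the same for the moment, N m; "grip_width": opening from 0.0 (shut) to 1.0 (fully open).
Only numpy, scipy, OpenCV 4.12 (cv2) and the standard library are available. Lean on these libraries where they do the work, as an engineer would, in place of code of your own. Each camera call takes 0.05 s, during which the arm holds its last target.

TASK

Take the loose retaining pin from its parking block, push it fully home through the swing bar and the lug below, and let go of it. Then turn the thumbscrew on the bar clockwise until it seats, back it off a quarter turn and finish there still gripping the thumbscrew, so that a colleague can tighten its lock nut. Leave the brass weight, the tape roll and the screwdriver where they are.

Things in the scene. Friction and masses are not known exactly. Their poses are not given: they have to be found in the camera images.
- fixture: Fixed gap-setting fixture: dark steel base plate 84 x 224 x 12 mm, origin at the centre of its underside, z up, y along its length. At y -85 mm is the swing bar's pivot post, at y -25 mm a steel anvil with the thumbscrew above it, at y +80 mm an aluminium lug, 44 x 40 mm, with the pin hole. A stop cheek, 2 mm lower than the bar's top, stands beside the lug at x +24 to +32 mm.
- swing_bar (a joint): Turn of the aluminium swing bar (36 mm wide, 12 mm thick, top 52 mm above the worktop, lying along the fixture's y over post, anvil and lug) on its pivot, rad. 0 = against the stop cheek with its hole over the lug's, as it starts; grows as it swings towards the fixture's -x. Stiff: about 6 N at the pin hole moves it. The pin locks it.
- bar_hole (a point): Centre of the pin hole's mouth in the bar's top face, 52 mm above the worktop; vertical hole of 12 mm diameter with a 1.5 mm chamfer, through the 12 mm bar.
- lug_hole (a point): Centre of the mouth of the lug's hole, directly under the bar's hole, 39 mm above the worktop, 12 mm diameter and 27 mm deep (down to the base plate).
- thumbscrew (a joint): Turn of the thumbscrew in rad: 0 = seated (dead stop, foot on the anvil); grows as it is backed off, counterclockwise seen from above (right-hand thread). Starts 0.5 to 1.1 rad backed off. About 0.05 N m turns it and it stays where it is left; its rise per turn is too small to matter. A quarter turn is 1.57 rad.
- wing (a point): Centre of the thumbscrew's flat upright steel wing, a plate with round ends 48 mm long (the point's x), 10 mm thick (y), 24 mm high. The centre is on the screw's vertical axis, 86 mm above the worktop: wing from 74 to 98 mm. Grip its flat sides from above. Below are an 18 mm round hub (64 to 74 mm) and the slack brass lock nut, fixed here.
- pin: Loose upright steel retaining pin, 66 mm tall, about 80 g. Origin at the tip's end, z up. Shank 10 mm diameter, 36 mm long with a 5 mm tapered tip; collar 22 mm diameter from 36 to 40 mm; cylindrical head 18 mm diameter from 40 to 66 mm, to grip from above. It hangs in the parking block's hole, collar on the block's top (head 50 to 76 mm above the worktop). Home, the collar lies on the bar.
- pin_tip (a point): Centre of the pin's lower end (its origin).
- pin_collar (a point): On the pin's axis at the underside of its collar, 36 mm above the tip.
- pin_block: Fixed black parking block, 50 x 50 x 46 mm, origin at the centre of its underside, with a vertical hole of 12.5 mm diameter in the middle; stands left or right of the fixture.
- weight: Loose brass weight with a knob, 33 mm diameter, 37 mm tall; bystander on the fixture's other side. Origin at the underside's centre.
- tape: Loose amber tape roll lying flat, 66 mm diameter, 20 mm high; bystander. Origin at the underside's centre.
- screwdriver: Loose screwdriver with a yellow handle, 177 mm long, lying; bystander. Origin at the underside's centre.

How it is judged:
On the way, in this order (a step that is already met when the one before it is completed fails the run):
1. the pin is home through bar and lug and let go (distance between pin_collar and bar_hole below 0.004 m and horizontal distance between pin_tip and lug_hole below 0.004 m and angle between pin's own z axis and vertical below 0.12 rad and contact force between the fingers and pin below 0.2 N), for 0.2 s.
2. the thumbscrew is seated (value of joint thumbscrew below 0.06 rad), for 0.2 s.
At the end, for the whole second after the job is handed in: The thumbscrew stands still a quarter turn (1.57 rad, within 0.26) back from its seat with the fingers gripping it (over 2 N); the pin is home and let go: upright within 0.12 rad, collar within 4 mm of the bar hole's mouth, tip within 4 mm sideways of the lug hole's axis (all of step 1 and value of joint thumbscrew between 1.31 and 1.83 rad and contact force between the fingers and thumbscrew above 2 N and velocity of joint thumbscrew between -0.1 and 0.1 rad/s); the arm keeps its last pose, push and grip.
It fails at once if the brass weight is shifted by more than 30 mm (distance of weight from where it was at the start of the episode above 0.03 m).
It fails at once if the tape roll is shifted by more than 30 mm (distance of tape from where it was at the start of the episode above 0.03 m).
It fails at once if the screwdriver is shifted by more than 30 mm (distance of screwdriver from where it was at the start of the episode above 0.03 m).
It also fails if it takes over 64 s, if anything falls off the work surface, if the arm or the gripper's body presses on something with over 40 N, if the wrist force passes 120 N, or if a joint passes its speed limit or range.

## Working session

There is one attempt and no reset: what is moved stays moved. The work goes in short steps, Python scripts to look and compute and a tool call to move; the robot and the scene stay as the last step left them, time stands still between calls to the robot, and variables do not carry over. Pictures are saved under pics/ and viewed, and the job is handed in when it is done.

Besides the shell and the picture viewer there is one more tool, called after ">>>" by a JSON object that holds its "fn" and its "kwargs", one argument or row to a line. servo_tool: Moves the arm, as the interface text tells. Its arguments: {"type":"object","properties":{"dp":{"type":"array","items":{"type":"array","items":{"type":"number"}}},"yaw":{"type":"array","items":{"type":"number"}},"fingers":{"type":"number"},"grip_force":{"type":"number"}},"required":["dp","yaw"]}

```bash
mkdir -p pics
cat > h.py <<'E'
import numpy as np, cv2
from bench import ctrl
from scipy.spatial.transform import Rotation as R
def save(img,name): cv2.imwrite('pics/'+name+'.png',cv2.cvtColor(img,cv2.COLOR_RGB2BGR))
def cam(name,st=None):
    i=ctrl.camera_info(name)
    if name=='wrist':
        T=np.eye(4);T[:3,:3]=R.from_rotvec(st['tool_rot']).as_matrix();T[:3,3]=st['position']
        return i,T@np.array(i['hand_eye'])
    return i,np.linalg.inv(np.array(i['extrinsics']))
def cloud(i,W,d):
    v,u=np.mgrid[:d.shape[0],:d.shape[1]]
    p=np.stack([(u-i['cx'])/i['fx']*d,(v-i['cy'])/i['fy']*d,d],-1)
    return p@W[:3,:3].T+W[:3,3]
def atz(i,W,u,v,z):
    r=W[:3,:3]@np.array([(u-i['cx'])/i['fx'],(v-i['cy'])/i['fy'],1]);return W[:3,3]+r*(z-W[2,3])/r[2]
E
python3 - <<'E'
from h import *
s=ctrl.get_state();print(s)
for n in ['top','side','wrist']:
    im,d=ctrl.get_image(n);save(im,n+'0');np.savez('pics/'+n+'0',im=im,d=d)
    i=ctrl.camera_info(n);print(n,i)
    for l in ['pin','wing','fixture','pin_block','weight','tape','screwdriver','swing_bar']:
        r=ctrl.search_frame(n,l);print(l,[(x['score'],np.round(x['extent'])) for x in r[:2]])
E
```

```text
{'time': 0.0, 'joint_positions': array([ 1.12506187,  0.32180132, -0.07008146,  1.45166175,  0.02263982,
        1.3708215 , -0.05690183]), 'qd': array([-0.00023844,  0.00099341, -0.00012922, -0.00034535,  0.00040954,
        0.00112283,  0.0003937 ]), 'joint_torque': array([ 7.86731380e-05, -4.91294825e+01, -4.04103007e-01, -3.12531710e+01,
       -6.40001404e-02,  4.37933556e-02,  1.90544711e-04]), 'position': array([ 0.28812482, -0.58194838,  0.18198232]), 'tool_rot': array([ 1.96591017,  0.46213837, -1.96705915]), 'ft_force': array([ 0.74326187, -0.27139277,  0.4150365 ]), 'torque': array([ 0.0253944 ,  0.01814797, -0.01960977]), 'grip_width': 1.0007322783248658}
top {'fx': 414.2505808129141, 'fy': 414.2505808129141, 'cx': 280.41399173020335, 'cy': 210.43938040112775, 'extrinsics': array([[ 0.01613281, -0.99982969,  0.0089618 , -0.1020263 ],
       [-0.9832271 , -0.01749216, -0.18154475,  0.52546812],
       [ 0.18167059, -0.00588266, -0.98334185,  1.13160595],
       [ 0.        ,  0.        ,  0.        ,  1.        ]])}
pin [(0.45, array([344., 233., 349., 238.]))]
wing [(0.58
[... 1038 characters left out ...]
7, array([205., 309., 224., 333.]))]
tape [(0.72, array([164., 282., 195., 308.]))]
screwdriver []
swing_bar [(0.97, array([252., 222., 286., 272.]))]
wrist {'fx': 366.01263457154676, 'fy': 366.01263457154676, 'cx': 281.12678503245553, 'cy': 211.57286866946504, 'hand_eye': array([[ 4.89377041e-04, -2.44113489e-01,  9.69746547e-01,
        -2.02214608e-01],
       [ 9.99999751e-01,  6.13394244e-04, -3.50234926e-04,
         7.74749213e-04],
       [-5.09339880e-04,  9.69746476e-01,  2.44113728e-01,
        -6.64646396e-02],
       [ 0.00000000e+00,  0.00000000e+00,  0.00000000e+00,
         1.00000000e+00]])}
pin []
wing []
fixture []
pin_block []
weight []
tape []
screwdriver []
swing_bar []
```

View pictures.

Run:
```python
import cv2
a=cv2.imread('pics/top0.png');b=cv2.imread('pics/side0.png')
cv2.imwrite('pics/top0z.png',cv2.resize(a[150:270,110:460],None,fx=2.28,fy=2.28,interpolation=2))
cv2.imwrite('pics/side0z.png',cv2.resize(b[150:350,130:400],None,fx=2.9,fy=2.9,interpolation=2))
```

```text
(no output)
```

View pics/top0.png

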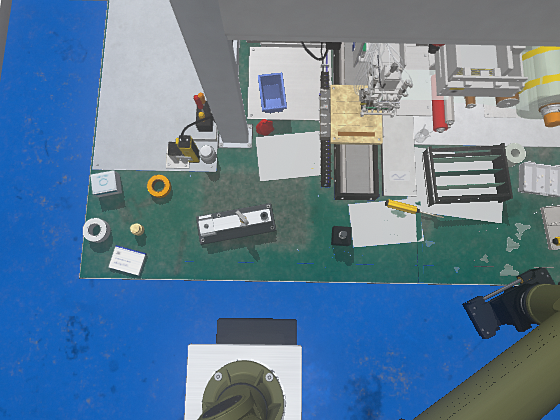

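View pics/top0z.png

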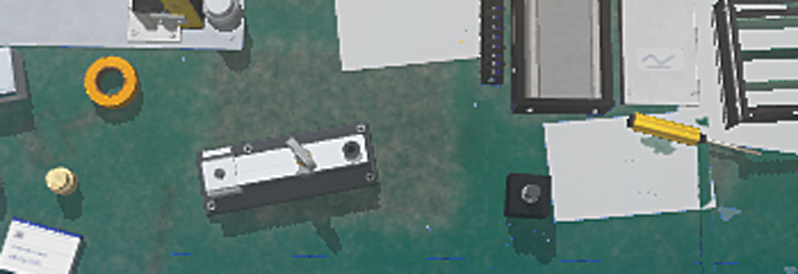

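View pics/side0z.png

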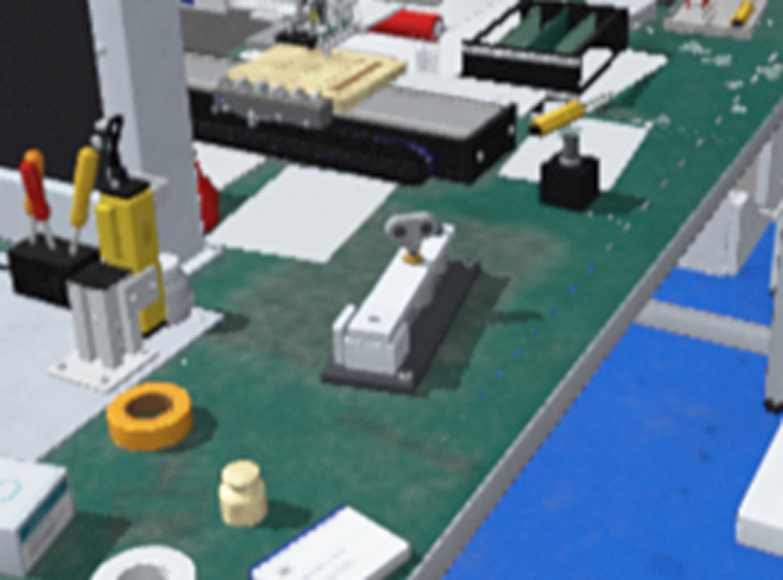

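Run:
```python
from h import *
i,W=cam('top')
f=lambda x,y:(110+(x+.5)/2.28-.5,150+(y+.5)/2.28-.5)
for n,p,z in [('hole',(220,173),.052),('pivot',(352,150),.058),('wing',(300,152),.098),('pintop',(531,192),.076),('block tl',(508,176),.046),('block tr',(548,176),.046),('block br',(550,216),.046),('screwd',(630,120),.02),('screwd',(702,138),.02)]:
    u,v=f(*p);print(n,np.round((u,v),1),np.round(atz(i,W,u,v,z),4))
z=np.load('pics/top0.npz');P=cloud(i,W,z['d']);m=(P[...,2]>.05)&(P[...,0]>.35)&(P[...,0]<.62)&(P[...,1]<.25)&(P[...,1]>-.3)
v,u=np.nonzero(m)
n,l,st,c=cv2.connectedComponentsWithStats(m.astype(np.uint8))
for k in range(1,n):
    q=P[l==k];print(st[k],q.mean(0).round(4),q[:,2].max())
```

```text
hole [206.2 225.6] [0.4794 0.1152 0.052 ]
pivot [264.1 215.5] [ 0.51   -0.0473  0.058 ]
wing [241.3 216.4] [0.4997 0.0132 0.098 ]
pintop [342.6 233.9] [ 0.4593 -0.2654  0.076 ]
block tl [332.5 226.9] [ 0.4827 -0.2417  0.046 ]
block tr [350.1 226.9] [ 0.4836 -0.2916  0.046 ]
block br [350.9 244.5] [ 0.4337 -0.2934  0.046 ]
screwd [386.  202.4] [ 0.5621 -0.403   0.02  ]
screwd [417.6 210.2] [ 0.5401 -0.495   0.02  ]
[325 179   6   2   7] [ 0.6183 -0.227   0.053 ] 0.05624101732959064
[322 180   2   1   2] [ 0.6181 -0.213   0.0511] 0.051240019740724785
[336 180  18  17 240] [ 0.594  -0.2777  0.0554] 0.06271779917098907
[328 183   1   1   1] [ 0.6088 -0.2286  0.0537] 0.05366751000459091
[330 182   1   1   1] [ 0.612  -0.2344  0.0532] 0.05321045928006263
[198 209  74  25 864] [0.4942 0.0334 0.0575] 0.10310941008319596
[199 215  13   4  25] [0.5053 0.1205 0.052 ] 0.057309555304617454
[337 226   1   1   1] [ 0.4849 -0.2538  0.0506] 0.05058733174022789
[340 226   1   1   1] [ 0.4849 -0.2622  0.051 ] 0.051005455366917696
[339 230   8   9  48] [ 0.4594 -0.2666  0.0699] 0.08054243793249993
[335 233   1   1   1] [ 0.4648 -0.2479  0.0511] 0.05109868270563456
[337 236   1   1   1] [ 0.4564 -0.2536  0.0503] 0.050305845572458985
[333 238   1   1   1] [ 0.4506 -0.2423  0.0504] 0.05038654041410595
[345 239   1   1   1] [ 0.4482 -0.2759  0.0516] 0.051565264845509606
[333 241   1   1   1] [ 0.4421 -0.2422  0.0502] 0.05016801138694049
[337 240   1   1   1] [ 0.4451 -0.2534  0.0507] 0.05074221732815798
[346 241   1   1   1] [ 0.4426 -0.2786  0.0513] 0.05125106779005262
[337 242   1   1   1] [ 0.4395 -0.2534  0.0505] 0.050492100493513936
[341 242   1   1   1] [ 0.4397 -0.2647  0.0502] 0.05024492750171228
[343 242   2   1   2] [ 0.4398 -0.2717  0.0506] 0.05074554350938443
[349 244   1   1   1] [ 0.4345 -0.2872  0.0501] 0.050087754062106304
```

```bash
cat >> h.py <<'E'
def plan(target,yawdir=None,s=None):
    # target TCP world; yawdir = desired world direction of tool y (mod 180)
    s=s or ctrl.get_state();M=R.from_rotvec(s['tool_rot']).as_matrix()
    d=M.T@(np.array(target)-s['position'])
    print('t',round(s['time'],2),'pos',s['position'].round(4),'q',s['joint_positions'].round(2),'F',s['ft_force'].round(1),'grip',round(s['grip_width'],3))
    print('toolaxes x',M[:,0].round(3),'y',M[:,1].round(3),'z',M[:,2].round(3))
    print('dp units (tool xyz)',(d/.025).round(2))
    if yawdir is not None:
        a=M.T@np.array([*yawdir,0]);t=np.degrees(np.arctan2(a[2],a[1]));t=(t+90)%180-90
        print('yaw deg',round(t,2),'units',round(t/6,2))
E
python3 - <<'E'
from h import *
plan([.40,-.266,.2],[0,1])
E
```

```text
t 1.35 pos [ 0.2884 -0.5825  0.1831] q [ 1.13  0.32 -0.07  1.45  0.02  1.37 -0.06] F [-0.3 -0.7  0.4] grip 1.001
toolaxes x [ 0. -0. -1.] y [ 0.444 -0.896  0.   ] z [-0.896 -0.444  0.   ]
dp units (tool xyz) [-0.68 -9.37 -9.62]
yaw deg 26.35 units 4.39
```

>>> {"fn": "servo_tool", "kwargs": {
  "dp": [
    [0,-0.65,-0.95],
    [0,-0.7,-1],
    [0,-0.7,-1],
    [0,-0.7,-1],
    [0,-0.7,-1]
  ],
  "yaw": [0,0,0,0,0]
}}

```text
time: 1.85
position: [0.3616, -0.4492, 0.1832]
tool_rot: [1.966, 0.46, -1.966]
ft_force: [-0.3, -0.4, -0.5]
grip_width: 1.002
```

>>> {"fn": "servo_tool", "kwargs": {
  "dp": [
    [0,-0.7,-1],
    [0,-0.7,-1],
    [0,-0.7,-1],
    [0,-0.7,-1],
    [0,-0.7,-1]
  ],
  "yaw": [0,0,0,0,0]
}}

```text
time: 2.35
position: [0.4348, -0.3153, 0.1833]
tool_rot: [1.966, 0.459, -1.965]
ft_force: [1.2, -1.4, 0.4]
grip_width: 1.0
```

>>> {"fn": "servo_tool", "kwargs": {
  "dp": [
    [0,-0.7,-0.9],
    [0,-0.65,-0.9],
    [0,0,0],
    [0,0,0],
    [0,0,0]
  ],
  "yaw": [0,0,0,0,0]
}}

```text
time: 2.85
position: [0.4589, -0.2675, 0.1831]
tool_rot: [1.966, 0.458, -1.967]
ft_force: [0.3, -0.9, 0.3]
grip_width: 1.003
```

Run:
```python
from h import *
s=ctrl.get_state();im,d=ctrl.get_image('wrist');save(im,'w1');np.savez('pics/w1',im=im,d=d)
i,W=cam('wrist',s)
plan([.459,-.266,.17],s=s)
P=cloud(i,W,d)
for l in ['pin','pin_block']:
    for r in ctrl.cut_out('wrist',l)[:2]:
        m=r['region'];q=P[m];print(l,r['score'],r['extent'],q.mean(0).round(4))
        if l=='pin':
            t=m&(P[...,2]>.070)&(P[...,2]<.085);q=P[t];print(len(q),q.mean(0).round(4),((q.min(0)+q.max(0))/2).round(4),np.ptp(q,axis=0).round(4))
```

```text
t 2.85 pos [ 0.4589 -0.2675  0.1831] q [ 0.78  0.08 -0.31  1.74  0.03  1.33 -0.66] F [ 0.3 -0.9  0.3] grip 1.003
toolaxes x [-0.    -0.001 -1.   ] y [ 0.442 -0.897  0.001] z [-0.897 -0.442  0.001]
dp units (tool xyz) [ 0.52 -0.05 -0.03]
pin 0.88 [272.7, 181.6, 297.4, 208.7] [ 0.4624 -0.2683  0.0705]
332 [ 0.461  -0.2692  0.0761] [ 0.4606 -0.2694  0.0742] [0.0166 0.017  0.0082]
pin_block 0.95 [251.6, 152.2, 322.2, 225.1] [ 0.4632 -0.2686  0.0457]
```

View pics/w1.png

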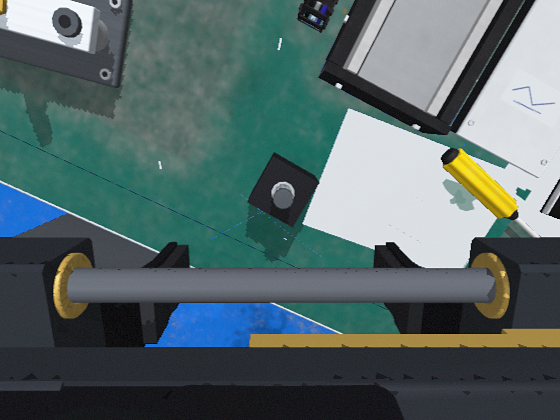

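>>> {"fn": "servo_tool", "kwargs": {
  "dp": [
    [0.6,0.1,-0.04],
    [0.8,0,0],
    [0.8,0,0],
    [0.8,0,0],
    [0.4,0,0]
  ],
  "yaw": [0,0,0,0,0]
}}

```text
time: 3.5
position: [0.4599, -0.2676, 0.0951]
tool_rot: [1.964, 0.463, -1.97]
ft_force: [0.0, -0.1, -0.8]
grip_width: 1.0
```

Run:
```python
from h import *
s=ctrl.get_state();im,d=ctrl.get_image('wrist');save(im,'w2')
i,W=cam('wrist',s)
plan([.461,-.2692,.055],s=s)
P=cloud(i,W,d)
for r in ctrl.cut_out('wrist','pin')[:2]:
        m=r['region'];t=m&(P[...,2]>.070)&(P[...,2]<.085);q=P[t];print(r['score'],len(q),q.mean(0).round(4),((q.min(0)+q.max(0))/2).round(4),np.ptp(q,axis=0).round(4))
```

```text
t 3.5 pos [ 0.4599 -0.2676  0.0951] q [ 0.77  0.15 -0.32  1.84  0.05  1.16 -0.68] F [ 0.  -0.1 -0.8] grip 1.0
toolaxes x [-0.003  0.002 -1.   ] y [ 0.443 -0.896 -0.003] z [-0.896 -0.443  0.002]
dp units (tool xyz) [ 1.6   0.08 -0.01]
0.64 639 [ 0.4608 -0.2692  0.076 ] [ 0.4603 -0.2695  0.0742] [0.0179 0.0176 0.0084]
```

View pics/w2.png

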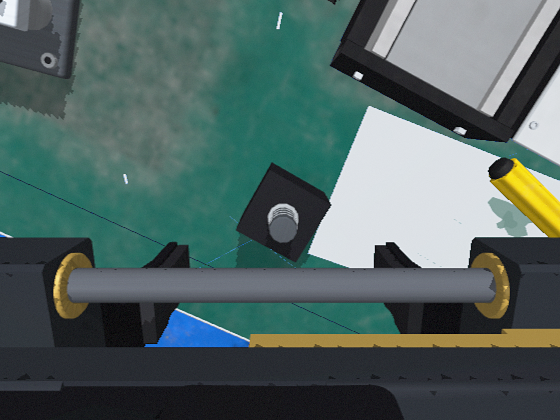

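Pin head is at (282,229), centred laterally between the jaws; both measurements agree at (0.461,-0.269). Descend and grip.

>>> {"fn": "servo_tool", "kwargs": {
  "dp": [
    [0.6,0.08,0],
    [0.6,0,0],
    [0.4,0,0],
    [0,0,0],
    [0,0,0]
  ],
  "yaw": [0,0,0,0,0]
}}

```text
time: 4.1
position: [0.4625, -0.2697, 0.0579]
tool_rot: [1.966, 0.46, -1.966]
ft_force: [0.2, -0.1, 0.6]
grip_width: 1.001
```

>>> {"fn": "servo_tool", "kwargs": {
  "dp": [
    [0,0,0],
    [0,0,0],
    [0,0,0],
    [0,0,0],
    [0,0,0]
  ],
  "yaw": [0,0,0,0,0],
  "fingers": 0,
  "grip_force": 25
}}

```text
time: 4.6
position: [0.4626, -0.2699, 0.0582]
tool_rot: [1.966, 0.46, -1.966]
ft_force: [0.1, 0.2, -0.6]
grip_width: 0.63
```

>>> {"fn": "servo_tool", "kwargs": {
  "dp": [
    [0,0,0],
    [0,0,0],
    [0,0,0],
    [0,0,0],
    [0,0,0]
  ],
  "yaw": [0,0,0,0,0]
}}

```text
time: 5.1
position: [0.4624, -0.2698, 0.058]
tool_rot: [1.966, 0.46, -1.966]
ft_force: [0.1, -0.4, -0.8]
grip_width: 0.173
```

>>> {"fn": "servo_tool", "kwargs": {
  "dp": [
    [0,0,0],
    [0,0,0],
    [0,0,0],
    [0,0,0],
    [0,0,0]
  ],
  "yaw": [0,0,0,0,0]
}}

```text
time: 5.6
position: [0.4625, -0.2698, 0.0581]
tool_rot: [1.966, 0.46, -1.966]
ft_force: [-0.7, 0.8, 0.2]
grip_width: 0.006
```

Run:
```python
from h import *
s=ctrl.get_state();im,d=ctrl.get_image('wrist');save(im,'w3')
plan([.461,-.2692,.055],s=s)
im,d=ctrl.get_image('side');save(cv2.resize(im[150:260,250:400],None,fx=4,fy=4),'s3')
```

```text
t 5.6 pos [ 0.4625 -0.2698  0.0581] q [ 0.76  0.19 -0.31  1.88  0.07  1.08 -0.69] F [-0.7  0.8  0.2] grip 0.006
toolaxes x [ 0. -0. -1.] y [ 0.444 -0.896  0.   ] z [-0.896 -0.444  0.   ]
dp units (tool xyz) [ 0.12 -0.05  0.04]
```

View pics/w3.png

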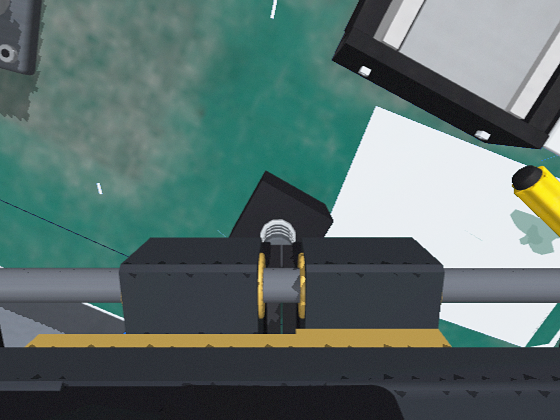

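View pics/s3.png

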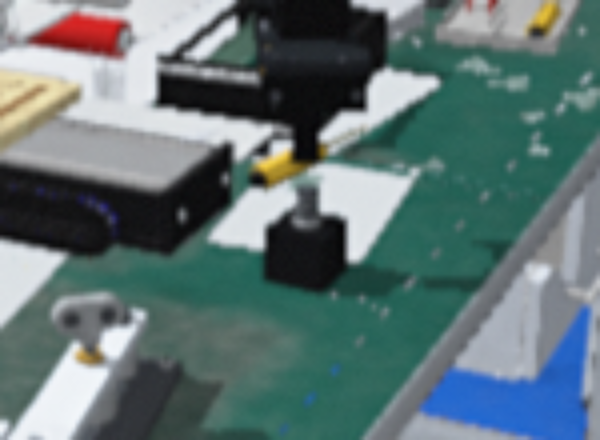

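Run:
```python
from h import *
im,d=ctrl.get_image('side');i,W=cam('side');P=cloud(i,W,d)
np.savez('pics/s3',im=im,d=d)
for v in range(172,212,2):
    for u in (324,327,330): print((u,v),P[v,u].round(3),im[v,u],end=' ')
    print()
s=ctrl.get_state()
x=np.array(i['extrinsics'])@np.append(s['position'],1);print('tcp px',i['cx']+i['fx']*x[0]/x[2],i['cy']+i['fy']*x[1]/x[2])
```

```text
(324, 172) [ 0.436 -0.189  0.187] [15 16 15] (327, 172) [ 0.427 -0.189  0.188] [12 14 16] (330, 172) [ 0.42  -0.193  0.188] [14 14 15] 
(324, 174) [ 0.434 -0.184  0.183] [15 15 16] (327, 174) [ 0.427 -0.191  0.181] [11 13 13] (330, 174) [ 0.42  -0.195  0.181] [13 14 16] 
(324, 176) [ 0.436 -0.19   0.174] [13 12 16] (327, 176) [ 0.425 -0.185  0.178] [15 13 15] (330, 176) [ 0.419 -0.194  0.176] [12 15 14] 
(324, 178) [ 0.463 -0.256  0.142] [10 11 12] (327, 178) [ 0.455 -0.261  0.141] [14 14 15] (330, 178) [ 0.446 -0.263  0.142] [18 20 20] 
(324, 180) [ 0.463 -0.257  0.135] [11  9 11] (327, 180) [ 0.455 -0.26   0.135] [11 12 15] (330, 180) [ 0.447 -0.266  0.134] [14 15 16] 
(324, 182) [ 0.463 -0.256  0.129] [10 11 11] (327, 182) [ 0.455 -0.261  0.128] [ 9 11 12] (330, 182) [ 0.562 -0.557  0.007] [104 109 113] 
(324, 184) [ 0.462 -0.256  0.122] [5 7 8] (327, 184) [ 0.455 -0.261  0.122] [12 11 13] (330, 184) [ 0.558 -0.55   0.003] [205 210 216] 
(324, 186) [ 0.463 -0.258  0.115] [ 7  9 12] (327, 186) [ 0.455 -0.261  0.115] [11  8 13] (330, 186) [ 0.531 -0.481  0.023] [113  97  57] 
(324, 
[... 1024 characters left out ...]
6 89 95] (327, 202) [ 0.454 -0.264  0.061] [53 56 60] (330, 202) [ 0.492 -0.385  0.006] [207 212 218] 
(324, 204) [ 0.463 -0.262  0.054] [107 113 117] (327, 204) [ 0.453 -0.261  0.056] [64 67 71] (330, 204) [ 0.45  -0.279  0.049] [58 60 63] 
(324, 206) [ 0.463 -0.262  0.047] [108 111 115] (327, 206) [ 0.453 -0.261  0.049] [ 95  98 101] (330, 206) [ 0.448 -0.274  0.045] [33 33 35] 
(324, 208) [ 0.456 -0.245  0.048] [21 23 26] (327, 208) [ 0.445 -0.243  0.051] [27 28 31] (330, 208) [ 0.438 -0.249  0.05 ] [25 26 30] 
(324, 210) [ 0.457 -0.247  0.04 ] [20 20 22] (327, 210) [ 0.444 -0.241  0.045] [17 17 21] (330, 210) [ 0.436 -0.244  0.046] [15 19 19] 
tcp px 325.20039860804025 201.79116642770458
```

>>> {"fn": "servo_tool", "kwargs": {
  "dp": [
    [0,0,0],
    [0,0,0],
    [0,0,0],
    [0,0,0],
    [0,0,0]
  ],
  "yaw": [0,0,0,0,0],
  "fingers": 0.6
}}

```text
time: 6.25
position: [0.4625, -0.2698, 0.058]
tool_rot: [1.966, 0.46, -1.966]
ft_force: [0.6, 0.3, 0.3]
grip_width: 0.371
```

>>> {"fn": "servo_tool", "kwargs": {
  "dp": [
    [0,0,0],
    [0,-0.05,0.04],
    [0.2,0,0],
    [0.3,0,0],
    [0.3,0,0]
  ],
  "yaw": [0,0,0,0,0]
}}

```text
time: 6.75
position: [0.4608, -0.2691, 0.0373]
tool_rot: [1.966, 0.46, -1.966]
ft_force: [0.1, 0.4, -0.0]
grip_width: 0.598
```

Run:
```python
from h import *
s=ctrl.get_state();im,d=ctrl.get_image('wrist');save(im,'w4')
plan([.461,-.2692,.0145],s=s)
im,d=ctrl.get_image('side');save(cv2.resize(im[150:260,250:400],None,fx=4,fy=4),'s4')
np.savez('pics/s4',im=im,d=d);i,W=cam('side');P=cloud(i,W,d)
for v in range(176,204,2):
    for u in (316,319,322,325,328,331,334): print(P[v,u].round(3)[1:],int(im[v,u].mean()),end=' ')
    print(v)
```

```text
t 6.75 pos [ 0.4608 -0.2691  0.0373] q [ 0.76  0.22 -0.31  1.9   0.08  1.04 -0.69] F [ 0.1  0.4 -0. ] grip 0.598
toolaxes x [-0.  0. -1.] y [ 0.444 -0.896 -0.   ] z [-0.896 -0.444  0.   ]
dp units (tool xyz) [ 0.91  0.01 -0.  ]
[-0.174  0.177] 23 [-0.172  0.179] 21 [-0.179  0.178] 21 [-0.181  0.178] 19 [-0.185  0.178] 17 [-0.189  0.178] 19 [-0.196  0.177] 19 176
[-0.168  0.173] 16 [-0.173  0.173] 12 [-0.175  0.173] 11 [-0.177  0.174] 10 [-0.184  0.173] 11 [-0.189  0.172] 12 [-0.194  0.171] 12 178
[0.923 0.619] 37 [-0.175  0.166] 43 [-0.187  0.163] 12 [-0.184  0.165] 11 [-0.192  0.163] 16 [-0.192  0.165] 16 [-0.199  0.163] 14 180
[-0.178  0.157] 108 [-0.18   0.158] 42 [-0.183  0.158] 11 [-0.181  0.16 ] 14 [-0.19   0.158] 14 [-0.198  0.156] 15 [-0.202  0.156] 12 182
[-0.175  0.152] 94 [-0.179  0.152] 11 [-0.184  0.152] 9 [-0.19   0.151] 14 [-0.189  0.153] 12 [-0.196  0.151] 13 [-0.197  0.152] 10 184
[-0.481  0.014] 35 [-0.512  0.003] 199 [-0.516  0.004] 174 [-0.231  0.127] 9 [-0.231  0.129] 13 [-0.241  0.126] 44 [-0.532  0.005] 173 186
[-0.48   0.007] 73 [-0.446  0.024] 216 [-0.444  0.
[... 368 characters left out ...]
[-0.404  0.018] 62 [-0.416  0.014] 99 [-0.439  0.006] 114 [-0.234  0.1  ] 12 [-0.234  0.102] 11 [-0.463  0.002] 188 [-0.46   0.005] 225 194
[-0.409  0.008] 66 [-0.424  0.003] 185 [-0.433  0.001] 190 [-0.234  0.094] 7 [-0.243  0.091] 7 [-0.445  0.002] 220 [-0.454 -0.   ] 223 196
[-0.405  0.002] 205 [-0.411  0.002] 228 [-0.413  0.003] 223 [-0.235  0.087] 6 [-0.242  0.085] 9 [-0.424  0.004] 220 [-0.433  0.002] 225 198
[-0.388  0.003] 225 [-0.399 -0.001] 226 [-0.389  0.006] 235 [-0.235  0.08 ] 27 [-0.238  0.081] 18 [-0.413  0.001] 219 [-0.42  0.  ] 225 200
[-0.374  0.002] 225 [-0.375  0.003] 229 [-0.287  0.047] 138 [-0.264  0.06 ] 80 [-0.266  0.061] 51 [-0.391  0.004] 228 [-0.401  0.002] 222 202
```

View pics/s4.png

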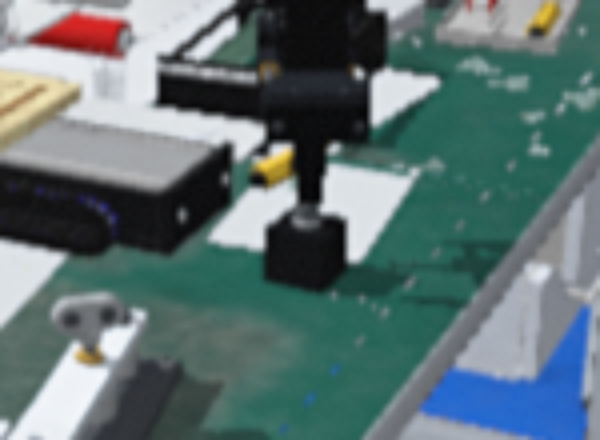

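View pics/w4.png

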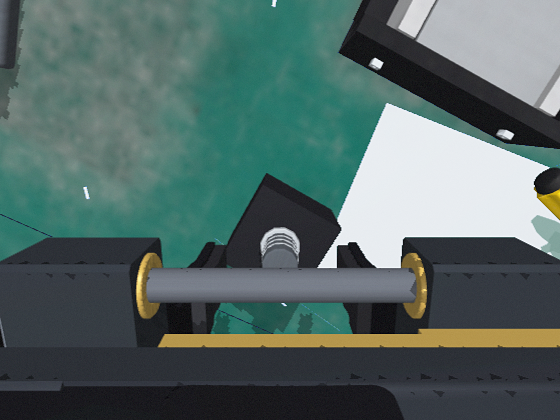

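>>> {"fn": "servo_tool", "kwargs": {
  "dp": [
    [0.3,0,0],
    [0.3,0,0],
    [0.2,0,0],
    [0.15,0,0],
    [0,0,0]
  ],
  "yaw": [0,0,0,0,0]
}}

```text
time: 7.35
position: [0.4606, -0.2689, 0.0136]
tool_rot: [1.965, 0.461, -1.967]
ft_force: [-0.4, 0.3, 0.6]
grip_width: 0.601
```

>>> {"fn": "servo_tool", "kwargs": {
  "dp": [
    [0,0,0],
    [0,0,0],
    [0,0,0],
    [0,0,0],
    [0,0,0]
  ],
  "yaw": [0,0,0,0,0],
  "fingers": 0,
  "grip_force": 25
}}

```text
time: 7.85
position: [0.4611, -0.2692, 0.0145]
tool_rot: [1.966, 0.46, -1.966]
ft_force: [0.3, 0.3, 0.4]
grip_width: 0.228
```

>>> {"fn": "servo_tool", "kwargs": {
  "dp": [
    [0,0,0],
    [0,0,0],
    [0,0,0],
    [0,0,0],
    [0,0,0]
  ],
  "yaw": [0,0,0,0,0]
}}

```text
time: 8.35
position: [0.4611, -0.2691, 0.0144]
tool_rot: [1.966, 0.46, -1.966]
ft_force: [-1.4, 1.3, 2.3]
grip_width: 0.197
```

>>> {"fn": "servo_tool", "kwargs": {
  "dp": [
    [-0.4,0,0],
    [-0.8,0,0],
    [-1,0,0],
    [-1,0,0],
    [-1,0,0]
  ],
  "yaw": [0,0,0,0,0]
}}

```text
time: 8.85
position: [0.461, -0.2692, 0.1207]
tool_rot: [1.966, 0.46, -1.965]
ft_force: [-0.2, -0.2, -0.7]
grip_width: 0.2
```

>>> {"fn": "servo_tool", "kwargs": {
  "dp": [
    [-0.6,0,0],
    [0,0,0],
    [0,0,0],
    [0,0,0],
    [0,0,0]
  ],
  "yaw": [0,0,0,0,0]
}}

```text
time: 9.35
position: [0.4602, -0.2687, 0.1328]
tool_rot: [1.965, 0.462, -1.968]
ft_force: [0.8, 0.1, -0.8]
grip_width: 0.199
```

Run:
```python
from h import *
s=ctrl.get_state()
plan([.4794,.1152,.13],s=s)
im,d=ctrl.get_image('side');save(cv2.resize(im[120:260,210:400],None,fx=4,fy=4),'s5')
i,W=cam('side');P=cloud(i,W,d)
for l in ['pin','bar_hole','wing']:
    for r in ctrl.search_frame('side',l)[:1]: print(l,r)
i,W=cam('top');im,d=ctrl.get_image('top');save(cv2.resize(im[180:260,180:380],None,fx=4,fy=4),'t5')
for l in ['bar_hole','wing','swing_bar']:
    for r in ctrl.search_frame('top',l)[:1]: print(l,r)
```

```text
t 9.35 pos [ 0.4602 -0.2687  0.1328] q [ 0.77  0.12 -0.32  1.8   0.04  1.23 -0.66] F [ 0.8  0.1 -0.8] grip 0.199
toolaxes x [-0.002  0.001 -1.   ] y [ 0.444 -0.896 -0.002] z [-0.896 -0.444  0.001]
dp units (tool xyz) [  0.13 -13.42  -7.5 ]
pin {'extent': [326.9, 170.9, 328.4, 175.4], 'score': 0.53}
bar_hole {'extent': [251.4, 223.7, 288.2, 270.3], 'score': 0.96}
wing {'extent': [262.2, 224.4, 278.7, 238.5], 'score': 0.67}
bar_hole {'extent': [197.1, 210.6, 271.4, 235.1], 'score': 0.85}
swing_bar {'extent': [201.8, 210.2, 271.8, 234.5], 'score': 0.89}
```

View pics/s5.png

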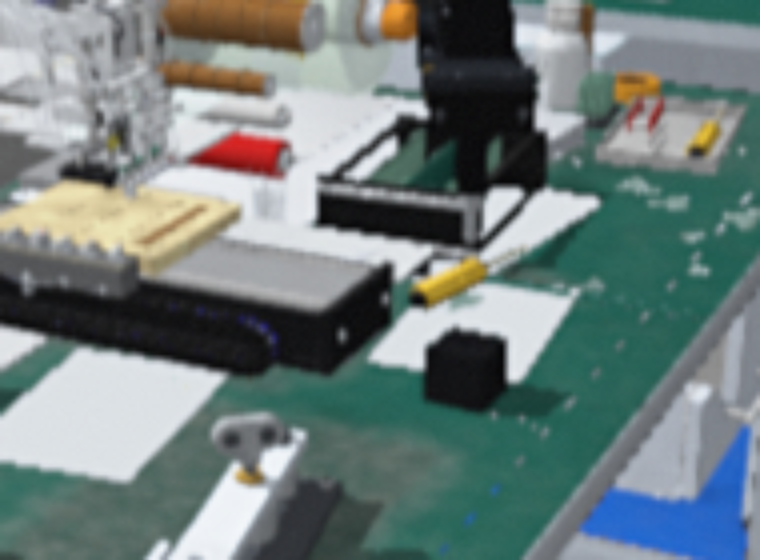

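View pics/t5.png

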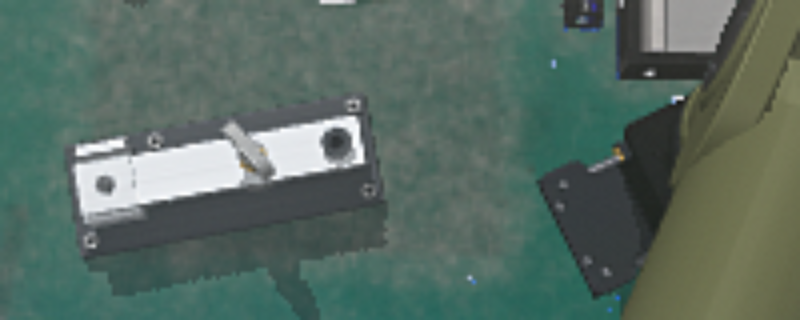

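>>> {"fn": "servo_tool", "kwargs": {
  "dp": [
    [0,-0.9,-0.5],
    [0,-0.95,-0.55],
    [0,-0.95,-0.55],
    [0,-0.95,-0.55],
    [0,-0.95,-0.55]
  ],
  "yaw": [0,0,0,0,0]
}}

```text
time: 10.25
position: [0.4694, -0.1328, 0.1344]
tool_rot: [1.966, 0.46, -1.965]
ft_force: [0.6, 0.1, -1.2]
grip_width: 0.198
```

>>> {"fn": "servo_tool", "kwargs": {
  "dp": [
    [0,-0.95,-0.55],
    [0,-0.95,-0.55],
    [0,-0.95,-0.55],
    [0,-0.95,-0.55],
    [0,-0.95,-0.55]
  ],
  "yaw": [0,0,0,0,0]
}}

```text
time: 10.75
position: [0.4783, 0.0042, 0.1345]
tool_rot: [1.966, 0.46, -1.965]
ft_force: [0.6, -0.0, -0.4]
grip_width: 0.199
```

>>> {"fn": "servo_tool", "kwargs": {
  "dp": [
    [0,-0.95,-0.55],
    [0,-0.95,-0.5],
    [0,-0.95,-0.5],
    [0,-0.95,-0.5],
    [0,0,0]
  ],
  "yaw": [0,0,0,0,0]
}}

```text
time: 11.25
position: [0.4817, 0.1157, 0.1347]
tool_rot: [1.964, 0.468, -1.961]
ft_force: [0.6, 0.2, -0.8]
grip_width: 0.198
```

>>> {"fn": "servo_tool", "kwargs": {
  "dp": [
    [0,0,0],
    [0,0,0],
    [0,0,0],
    [0,0,0],
    [0,0,0]
  ],
  "yaw": [0,0,0,0,0]
}}

```text
time: 11.75
position: [0.4821, 0.1103, 0.1343]
tool_rot: [1.966, 0.459, -1.966]
ft_force: [-0.4, 0.6, -0.6]
grip_width: 0.196
```

Run:
```python
from h import *
s=ctrl.get_state();im,d=ctrl.get_image('wrist');save(im,'w6');np.savez('pics/w6',im=im,d=d,**{k:s[k] for k in('position','tool_rot')})
plan([.4794,.1152,.13],s=s)
for l in ['swing_bar','wing','pin']:
    for r in ctrl.search_frame('wrist',l)[:2]: print(l,r)
```

```text
t 11.75 pos [0.4821 0.1103 0.1343] q [ 0.39  0.06 -0.68  1.87  0.04  1.23 -1.42] F [-0.4  0.6 -0.6] grip 0.196
toolaxes x [-0. -0. -1.] y [ 0.443 -0.897  0.   ] z [-0.897 -0.443  0.   ]
dp units (tool xyz) [ 0.17 -0.22  0.01]
swing_bar {'extent': [245.5, 178.8, 494.8, 264.8], 'score': 0.78}
wing {'extent': [396.9, 222.3, 415.2, 235.3], 'score': 0.6}
pin {'extent': [263.1, 233.7, 301.2, 304.8], 'score': 0.6}
```

View pics/w6.png

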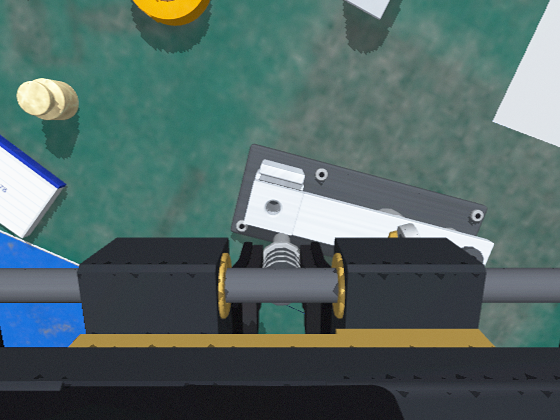

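Run:
```python
from h import *
z=np.load('pics/w6.npz');im=z['im'];s=dict(position=z['position'],tool_rot=z['tool_rot'])
i,W=cam('wrist',s);P=cloud(i,W,z['d'])
g=cv2.cvtColor(im,cv2.COLOR_RGB2GRAY)
x0,y0=250,185
save(cv2.resize(im[180:290,240:350],None,fx=5,fy=5,interpolation=2),'w6z')
c=g[y0:y0+45,x0:x0+45]
for thr in(120,150,175):
    n,l,st,ce=cv2.connectedComponentsWithStats((c<thr).astype(np.uint8))
    for k in range(1,n):
        if 20<st[k,4]<400: 
            u,v=ce[k]+[x0,y0];print(thr,st[k],(u,v),atz(i,W,u,v,.052).round(4))
for u,v in[(260,205),(290,205),(300,220),(330,225)]: print(P[v,u].round(4))
```

```text
120 [17 16 11  7 40] (np.float64(271.825), np.float64(203.175)) [0.4807 0.1171 0.052 ]
120 [ 0 40 16  5 43] (np.float64(255.3953488372093), np.float64(227.86046511627907)) [0.4563 0.1201 0.052 ]
150 [ 16  15  14  12 128] (np.float64(272.796875), np.float64(205.8125)) [0.4791 0.1155 0.052 ]
150 [ 0 40 17  5 45] (np.float64(255.77777777777777), np.float64(227.88888888888889)) [0.4564 0.1198 0.052 ]
175 [ 16  15  15  12 149] (np.float64(272.61073825503354), np.float64(205.751677852349)) [0.4791 0.1156 0.052 ]
175 [ 0 40 18  5 48] (np.float64(256.2291666666667), np.float64(227.89583333333334)) [0.4566 0.1194 0.052 ]
[0.4752 0.1249 0.052 ]
[0.4859 0.1035 0.0527]
[0.4784 0.0908 0.0528]
[0.4854 0.0672 0.0529]
```

View pics/w6z.png

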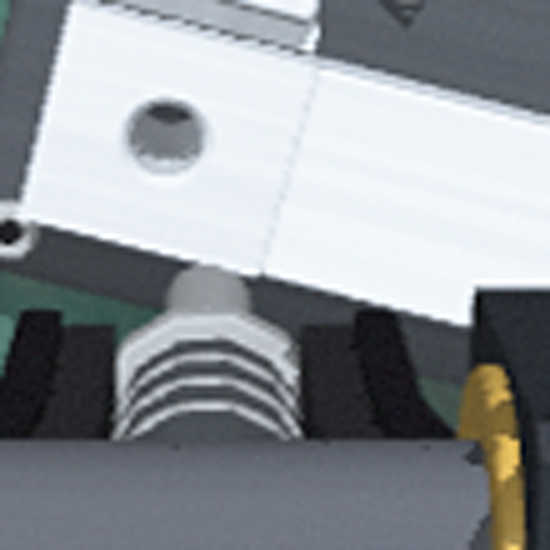

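Run:
```python
from h import *
z=np.load('pics/w6.npz');im=z['im'];d=z['d'];i=ctrl.camera_info('wrist');H=np.array(i['hand_eye'])
P=cloud(i,H,d)*1000 # tool coords mm
g=im.mean(2)
for v in range(230,270,2):
    print(v,[ (tuple(P[v,u].round(1)),int(g[v,u])) for u in (266,274,278,282,286,290,298)] if v%4==2 else '')
```

```text
230 [((np.float64(122.7), np.float64(-13.4), np.float64(33.0)), 62), ((np.float64(81.9), np.float64(-5.1), np.float64(20.5)), 252), ((np.float64(80.4), np.float64(-1.8), np.float64(20.0)), 243), ((np.float64(82.5), np.float64(1.4), np.float64(20.7)), 238), ((np.float64(81.8), np.float64(4.6), np.float64(20.4)), 239), ((np.float64(81.0), np.float64(7.9), np.float64(20.2)), 240), ((np.float64(82.7), np.float64(14.4), np.float64(20.7)), 245)]
232 
234 [((np.float64(121.6), np.float64(-13.3), np.float64(36.5)), 69), ((np.float64(122.4), np.float64(-6.0), np.float64(36.7)), 64), ((np.float64(-2.8), np.float64(-1.1), np.float64(-3.1)), 148), ((np.float64(-4.5), np.float64(1.2), np.float64(-3.6)), 152), ((np.float64(-1.5), np.float64(3.5), np.float64(-2.6)), 179), ((np.float64(82.6), np.float64(7.9), np.float64(24.1)), 253), ((np.float64(80.6), np.float64(14.3), np.float64(23.4)), 247)]
236 
238 [((np.float64(122.7), np.float64(-13.4), np.float64(40.7)), 67), ((np.float64(-2.2), np.float64(-3.4), np.float64(-0.5)), 123), ((np.float64(-10.5), np.float64(-1.0), np.float64(-3.2)), 148), ((np.f
[... 2704 characters left out ...]
(np.float64(-56.4), np.float64(1.1), np.float64(-7.6)), 90), ((np.float64(-56.6), np.float64(2.8), np.float64(-7.7)), 93), ((np.float64(-55.6), np.float64(4.5), np.float64(-7.3)), 165), ((np.float64(-44.4), np.float64(8.5), np.float64(-2.8)), 85)]
264 
266 [((np.float64(-53.7), np.float64(-5.8), np.float64(-4.7)), 134), ((np.float64(-59.7), np.float64(-2.2), np.float64(-7.2)), 80), ((np.float64(-59.6), np.float64(-0.6), np.float64(-7.1)), 83), ((np.float64(-59.9), np.float64(1.1), np.float64(-7.3)), 79), ((np.float64(-60.1), np.float64(2.8), np.float64(-7.3)), 81), ((np.float64(-58.6), np.float64(4.5), np.float64(-6.7)), 78), ((np.float64(-50.6), np.float64(8.2), np.float64(-3.4)), 140)]
268
```

>>> {"fn": "servo_tool", "kwargs": {
  "dp": [
    [0.4,-0.13,-0.03],
    [0.6,-0.13,0],
    [0.6,0,0],
    [0.6,0,0],
    [0.4,0,0]
  ],
  "yaw": [0,0,0,0,0]
}}

```text
time: 12.45
position: [0.4788, 0.1172, 0.0675]
tool_rot: [1.964, 0.461, -1.968]
ft_force: [-0.5, 0.1, -1.6]
grip_width: 0.197
```

>>> {"fn": "servo_tool", "kwargs": {
  "dp": [
    [0,0,0],
    [0,0,0],
    [0,0,0],
    [0,0,0],
    [0,0,0]
  ],
  "yaw": [0,0,0,0,0]
}}

```text
time: 12.95
position: [0.4803, 0.1171, 0.0698]
tool_rot: [1.967, 0.46, -1.965]
ft_force: [-0.3, -0.3, -0.8]
grip_width: 0.2
```

Run:
```python
from h import *
s=ctrl.get_state();im,d=ctrl.get_image('wrist');np.savez('pics/w7',im=im,d=d,**{k:s[k] for k in('position','tool_rot')})
plan([.479,.1150,.0144],s=s)
save(cv2.resize(im[180:290,220:350],None,fx=5,fy=5,interpolation=2),'w7z')
im,d=ctrl.get_image('side');save(cv2.resize(im[200:310,200:340],None,fx=5,fy=5,interpolation=2),'s7')
im,d=ctrl.get_image('top');save(cv2.resize(im[180:260,160:320],None,fx=5,fy=5,interpolation=2),'t7')
```

```text
t 12.95 pos [0.4803 0.1171 0.0698] q [ 0.36  0.13 -0.69  1.95  0.09  1.09 -1.48] F [-0.3 -0.3 -0.8] grip 0.2
toolaxes x [ 0.001 -0.    -1.   ] y [ 0.444 -0.896  0.001] z [-0.896 -0.444 -0.001]
dp units (tool xyz) [2.22 0.05 0.09]
```

View pics/w7z.png

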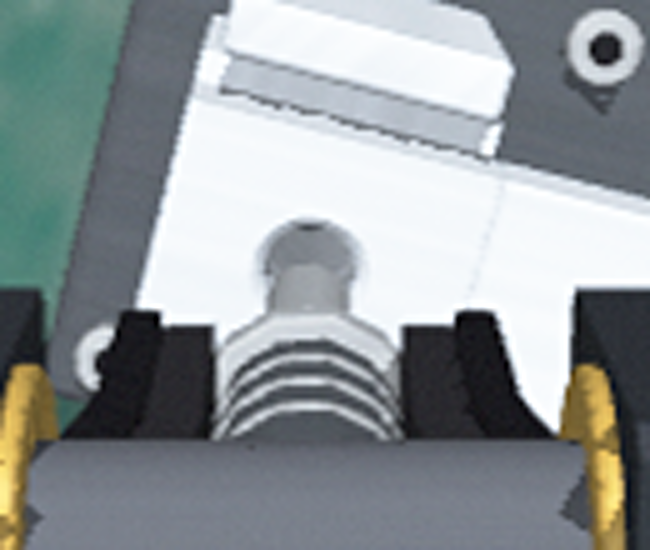

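View pics/s7.png

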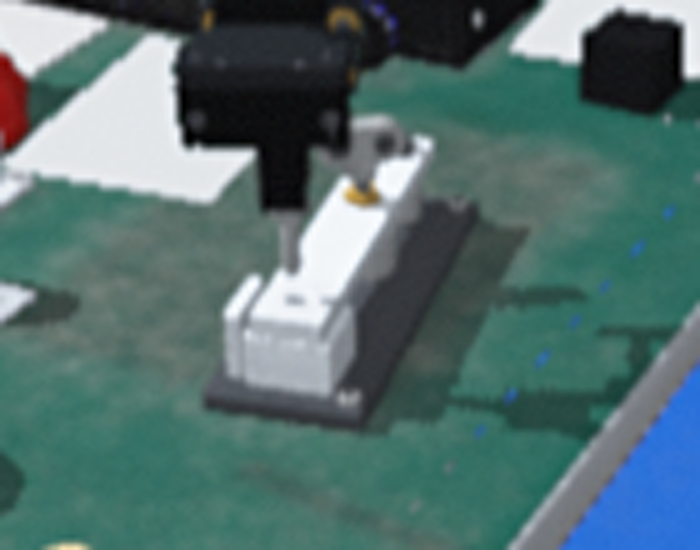

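Run:
```python
from h import *
z=np.load('pics/w7.npz');im=z['im'];d=z['d'];i=ctrl.camera_info('wrist');H=np.array(i['hand_eye'])
s=dict(position=z['position'],tool_rot=z['tool_rot']);_,W=cam('wrist',s)
for uv in[(281.6,233.4),(281.6,232),(281.6,235)]:print(atz(i,W,*uv,.052).round(4))
P=cloud(i,H,d)*1000
from scipy.optimize import least_squares
for nm,lo,hi,rad in [('shank',-27,-3,5),('head',-64,-41,9)]:
    m=(P[...,0]>lo)&(P[...,0]<hi)&(abs(P[...,1])<11)&(P[...,2]<3)&(P[...,2]>-12)
    v,u=np.nonzero(m);q=P[m]
    ok=(u>262)&(u<302);q=q[ok]
    r=least_squares(lambda p:np.hypot(q[:,1]-p[0],q[:,2]-p[1])-rad,[0,0],loss='soft_l1')
    print(nm,len(q),r.x,np.median(abs(r.fun)))
M=R.from_rotvec(s['tool_rot']).as_matrix()
for y,zz in[(1.0,1.4)]:
    print('pin xy',(s['position']+M@np.array([0,y,zz])/1e3).round(4))
# side proj
si,_=cam('side')
for p in [(.479,.115,.052),(.4788,.116,.052)]:
    x=np.array(si['extrinsics'])@np.append(p,1);print('side',5*(si['cx']+si['fx']*x[0]/x[2]-200),5*(si['cy']+si['fy']*x[1]/x[2]-200))
_,SW=cam('side')
print('side hole',atz(si,SW,200+297/5-.4,200+299/5-.4,.052))
```

```text
[0.478  0.1148 0.052 ]
[0.4788 0.1152 0.052 ]
[0.4771 0.1144 0.052 ]
shank 96 [0.86522948 1.47613248] 0.1227950958691073
head 582 [0.98439081 1.35611542] 0.20412545676853355
pin xy [0.4795 0.1156 0.0698]
side 290.2961467734906 297.7979653533819
side 289.6142759072512 298.83710574180157
side hole [0.47731031 0.11332032 0.052     ]
```

>>> {"fn": "servo_tool", "kwargs": {
  "dp": [
    [0,0,0.04],
    [0.2,0,0],
    [0.2,0,0],
    [0.2,0,0],
    [0,0,0]
  ],
  "yaw": [0,0,0,0,0]
}}

```text
time: 13.6
position: [0.4781, 0.1164, 0.0532]
tool_rot: [1.964, 0.46, -1.968]
ft_force: [1.3, -0.6, -1.4]
grip_width: 0.198
```

Run:
```python
from h import *
s=ctrl.get_state();im,d=ctrl.get_image('wrist');np.savez('pics/w8',im=im,d=d,**{k:s[k] for k in('position','tool_rot')})
plan([.479,.1150,.0204],s=s)
save(cv2.resize(im[180:290,220:350],None,fx=5,fy=5,interpolation=2),'w8z')
```

```text
t 13.6 pos [0.4781 0.1164 0.0532] q [ 0.35  0.15 -0.69  1.97  0.11  1.06 -1.49] F [ 1.3 -0.6 -1.4] grip 0.198
toolaxes x [-0.002 -0.    -1.   ] y [ 0.444 -0.896 -0.001] z [-0.896 -0.444  0.002]
dp units (tool xyz) [ 1.31  0.07 -0.01]
```

View pics/w8z.png

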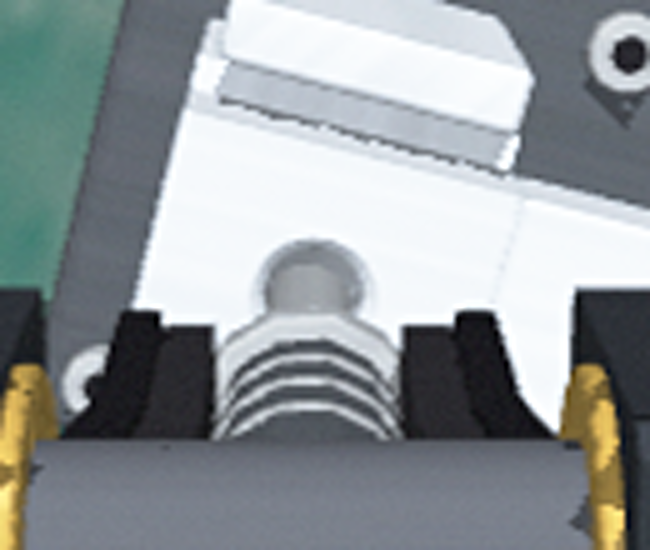

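>>> {"fn": "servo_tool", "kwargs": {
  "dp": [
    [0.15,0,0],
    [0.15,0,0],
    [0.15,0,0],
    [0.15,0,0],
    [0,0,0]
  ],
  "yaw": [0,0,0,0,0]
}}

```text
time: 14.15
position: [0.4784, 0.1165, 0.0386]
tool_rot: [1.965, 0.46, -1.967]
ft_force: [-0.1, 0.1, -1.6]
grip_width: 0.2
```

>>> {"fn": "servo_tool", "kwargs": {
  "dp": [
    [0.2,0,0],
    [0.2,0,0],
    [0.15,0,0],
    [0.1,0,0],
    [0,0,0]
  ],
  "yaw": [0,0,0,0,0]
}}

```text
time: 14.65
position: [0.4786, 0.1166, 0.0225]
tool_rot: [1.965, 0.46, -1.967]
ft_force: [0.3, 0.6, -1.0]
grip_width: 0.198
```

>>> {"fn": "servo_tool", "kwargs": {
  "dp": [
    [0.05,0,0],
    [0.05,0,0],
    [0.05,0,0],
    [0,0,0],
    [0,0,0]
  ],
  "yaw": [0,0,0,0,0]
}}

```text
time: 15.15
position: [0.4792, 0.1167, 0.0203]
tool_rot: [1.966, 0.459, -1.965]
ft_force: [-2.8, -1.0, 7.1]
grip_width: 0.197
```

>>> {"fn": "servo_tool", "kwargs": {
  "dp": [
    [0,0,0],
    [0,0,0],
    [0,0,0],
    [0,0,0],
    [0,0,0]
  ],
  "yaw": [0,0,0,0,0],
  "fingers": 0.55
}}

```text
time: 15.65
position: [0.4789, 0.1166, 0.0192]
tool_rot: [1.966, 0.46, -1.966]
ft_force: [-0.3, -0.1, 0.4]
grip_width: 0.521
```

>>> {"fn": "servo_tool", "kwargs": {
  "dp": [
    [0,0,0],
    [-0.3,0,0],
    [-0.6,0,0],
    [-1,0,0],
    [-1,0,0]
  ],
  "yaw": [0,0,0,0,0]
}}

```text
time: 16.15
position: [0.479, 0.1169, 0.0937]
tool_rot: [1.966, 0.461, -1.965]
ft_force: [0.3, -0.3, 0.8]
grip_width: 0.546
```

>>> {"fn": "servo_tool", "kwargs": {
  "dp": [
    [-0.8,0,0],
    [-0.3,0,0],
    [0,0,0],
    [0,0,0],
    [0,0,0]
  ],
  "yaw": [0,0,0,0,0]
}}

```text
time: 16.65
position: [0.478, 0.1164, 0.1182]
tool_rot: [1.964, 0.46, -1.968]
ft_force: [-0.1, -0.6, -0.7]
grip_width: 0.552
```

Run:
```python
from h import *
s=ctrl.get_state();im,d=ctrl.get_image('wrist');np.savez('pics/w9',im=im,d=d,**{k:s[k] for k in('position','tool_rot')});save(im,'w9')
plan([.5,.0132,.13],s=s)
i,W=cam('wrist',s);P=cloud(i,W,d)
for l in ['pin','wing']:
  for r in ctrl.cut_out('wrist',l)[:1]:
    m=r['region'];q=P[m];print(l,r['score'],r['extent'],q.mean(0).round(4),q.max(0).round(4))
    if l=='pin':
        t=q[(q[:,2]>.076)&(q[:,2]<.088)];print(t.mean(0),np.ptp(t,axis=0),len(t))
```

```text
t 16.65 pos [0.478  0.1164 0.1182] q [ 0.38  0.07 -0.69  1.9   0.05  1.19 -1.44] F [-0.1 -0.6 -0.7] grip 0.552
toolaxes x [-0.002 -0.    -1.   ] y [ 0.444 -0.896 -0.001] z [-0.896 -0.444  0.002]
dp units (tool xyz) [-0.47  4.09  1.05]
pin 0.8 [266.3, 197.4, 298.2, 234.0] [0.4811 0.1165 0.0756] [0.5384 0.1453 0.3203]
[0.47930437 0.11578497 0.08202974] [0.01783175 0.01772569 0.00836525] 550
wing 0.69 [414.5, 230.1, 436.7, 239.2] [0.5153 0.0266 0.0885] [0.5191 0.0309 0.0945]
```

View pics/w9.png

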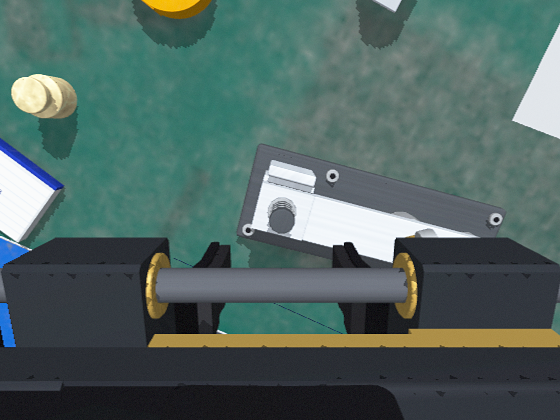

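>>> {"fn": "servo_tool", "kwargs": {
  "dp": [
    [0,0.7,0.4],
    [0,0.8,0.45],
    [0,0.85,0.45],
    [0,0.9,0.45],
    [0,0.8,0.45]
  ],
  "yaw": [0,0,0,0,0],
  "fingers": 0.8
}}

```text
time: 17.3
position: [0.4743, 0.0003, 0.1189]
tool_rot: [1.965, 0.46, -1.967]
ft_force: [0.5, 0.4, 0.9]
grip_width: 0.792
```

>>> {"fn": "servo_tool", "kwargs": {
  "dp": [
    [0,0,0],
    [0,0,0],
    [0,0,0],
    [0,0,0],
    [0,0,0]
  ],
  "yaw": [0,0,0,0,0]
}}

```text
time: 17.8
position: [0.4746, 0.0024, 0.1193]
tool_rot: [1.965, 0.462, -1.965]
ft_force: [0.1, -0.1, -0.6]
grip_width: 0.801
```

```bash
cat > wing.py <<'E'
from h import *
import sys
n=sys.argv[1]
s=ctrl.get_state();im,d=ctrl.get_image('wrist');save(im,n)
i,W=cam('wrist',s);P=cloud(i,W,d)
m=(P[...,2]>.088)&(P[...,2]<.104)&(np.hypot(P[...,0]-.499,P[...,1]-.0125)<.035)
k,l,st,c=cv2.connectedComponentsWithStats(m.astype(np.uint8))
b=1+np.argmax(st[1:,4]);q=P[l==b]
print(st[b],q[:,2].max())
t=q[q[:,2]>.094];
r=cv2.minAreaRect((t[:,:2]*1e4).astype(np.float32));
box=cv2.boxPoints(r)/1e4
e=[box[1]-box[0],box[2]-box[1]];e=max(e,key=np.linalg.norm);e/=np.linalg.norm(e)
C=np.array(r[0])/1e4
print('center',C.round(4),'mean',t.mean(0).round(4),'size',np.array(r[1])/10,'long dir',e,np.degrees(np.arctan2(e[1],e[0])))
w,V=np.linalg.eigh(np.cov(t[:,:2].T));print('pca',V[:,1],np.sqrt(w))
plan([*C,.125],[-e[1],e[0]],s=s)
E
python3 wing.py w10
```

```text
[ 268  148   32   73 1184] 0.10092219014353185
center [0.4988 0.0119] mean [0.4994 0.0123 0.0979] size [42.86517639 10.03002472] long dir [0.7504833 0.6608895] 41.36774
pca [-0.75019341 -0.66121846] [0.00288309 0.01179548]
t 17.8 pos [0.4746 0.0024 0.1193] q [ 0.52  0.01 -0.58  1.94  0.01  1.19 -1.17] F [ 0.1 -0.1 -0.6] grip 0.801
toolaxes x [-0.  0. -1.] y [ 0.445 -0.895 -0.   ] z [-0.895 -0.445 -0.   ]
dp units (tool xyz) [-0.23  0.09 -1.04]
yaw deg -14.93 units -2.49
```

View pics/w10.png

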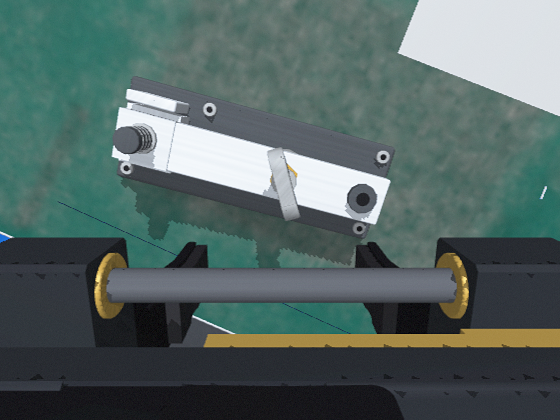

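>>> {"fn": "servo_tool", "kwargs": {
  "dp": [
    [0,0,0],
    [0,0,0],
    [0,0,0],
    [0,0.15,-0.5],
    [0,0.15,-0.5]
  ],
  "yaw": [-0.8,-0.9,-0.8,0,0]
}}

```text
time: 18.35
position: [0.4995, 0.0129, 0.1195]
tool_rot: [1.804, 0.677, -1.802]
ft_force: [-0.8, -0.5, 0.3]
grip_width: 0.801
```

>>> {"fn": "servo_tool", "kwargs": {
  "dp": [
    [0.3,0,0],
    [0.6,0,0],
    [0.5,0,0],
    [0,0,0],
    [0,0,0]
  ],
  "yaw": [0,0,0,0,0]
}}

```text
time: 18.85
position: [0.498, 0.0125, 0.0839]
tool_rot: [1.801, 0.68, -1.803]
ft_force: [-0.2, 0.3, 0.8]
grip_width: 0.799
```

```bash
python3 wing.py w11
python3 - <<'E'
from h import *
im,d=ctrl.get_image('side');save(cv2.resize(im[180:300,210:340],None,fx=5,fy=5,interpolation=2),'s11')
E
```

```text
[ 272  198   20   70 1260] 0.10057583956474647
center [0.5025 0.0148] mean [0.5022 0.015  0.098 ] size [35.47617798  9.77428894] long dir [0.7525462 0.6585395] 41.18858
pca [-0.75011364 -0.66130895] [0.00281217 0.00981618]
t 18.85 pos [0.498  0.0125 0.0839] q [ 0.49  0.11 -0.59  1.93  0.07  1.13 -0.98] F [-0.2  0.3  0.8] grip 0.799
toolaxes x [-0.001  0.    -1.   ] y [ 0.66  -0.751 -0.001] z [-0.751 -0.66   0.001]
dp units (tool xyz) [-1.64  0.05 -0.2 ]
yaw deg 0.15 units 0.02
```

View pics/w11.png

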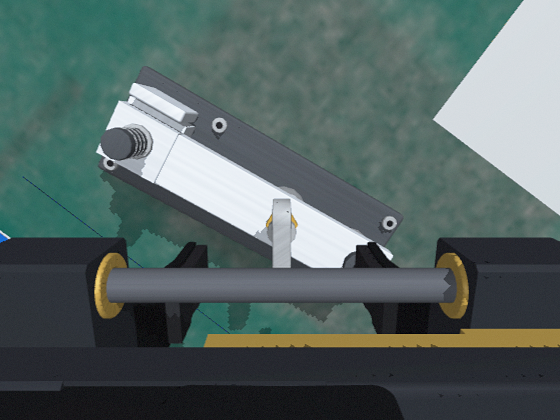

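View pics/s11.png

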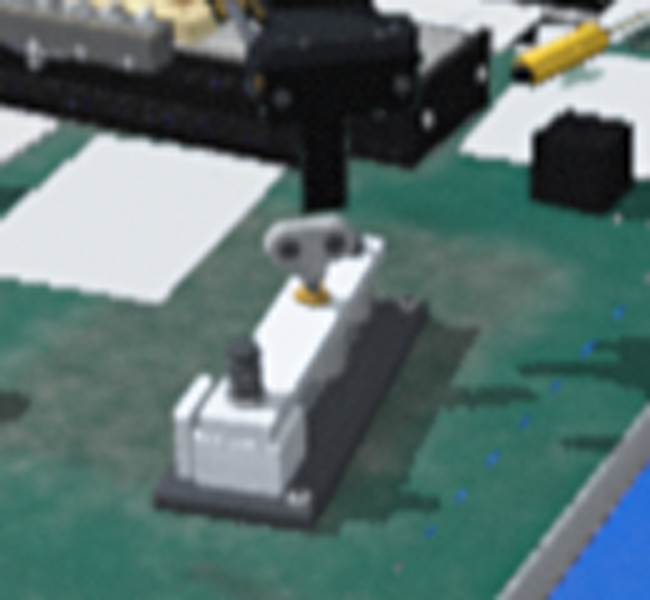

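>>> {"fn": "servo_tool", "kwargs": {
  "dp": [
    [0.4,0,0.03],
    [0.6,0,0],
    [0.5,0,0],
    [0.4,0,0],
    [0,0,0]
  ],
  "yaw": [0,0,0,0,0]
}}

```text
time: 19.45
position: [0.4963, 0.0119, 0.0351]
tool_rot: [1.799, 0.681, -1.805]
ft_force: [-0.4, 0.0, -0.2]
grip_width: 0.8
```

>>> {"fn": "servo_tool", "kwargs": {
  "dp": [
    [0,0,0],
    [0,0,0],
    [0,0,0],
    [0,0,0],
    [0,0,0]
  ],
  "yaw": [0,0,0,0,0],
  "fingers": 0,
  "grip_force": 25
}}

```text
time: 19.95
position: [0.4979, 0.0118, 0.037]
tool_rot: [1.802, 0.679, -1.801]
ft_force: [-0.1, -0.8, -0.4]
grip_width: 0.43
```

>>> {"fn": "servo_tool", "kwargs": {
  "dp": [
    [0,0,0],
    [0,0,0],
    [0,0,0],
    [0,0,0],
    [0,0,0]
  ],
  "yaw": [0,0,0,0,0]
}}

```text
time: 20.45
position: [0.4976, 0.012, 0.0368]
tool_rot: [1.801, 0.68, -1.802]
ft_force: [-0.1, 0.7, 0.3]
grip_width: 0.115
```

>>> {"fn": "servo_tool", "kwargs": {
  "dp": [
    [0,0,0],
    [0,0,0],
    [0,0,0],
    [0,0,0],
    [0,0,0]
  ],
  "yaw": [0,0,0,0,0]
}}

```text
time: 20.95
position: [0.4976, 0.012, 0.0368]
tool_rot: [1.801, 0.68, -1.802]
ft_force: [-1.9, 1.3, 1.6]
grip_width: 0.112
```

Run:
```python
from h import *
s=ctrl.get_state();plan([.499,.012,.035]);print(s['torque'].round(2))
im,d=ctrl.get_image('side');save(cv2.resize(im[180:300,210:340],None,fx=5,fy=5,interpolation=2),'s12')
```

```text
t 20.95 pos [0.4976 0.012  0.0368] q [ 0.47  0.17 -0.59  1.97  0.11  1.03 -1.02] F [-1.9  1.3  1.6] grip 0.112
toolaxes x [-0.  0. -1.] y [ 0.661 -0.751 -0.   ] z [-0.751 -0.661  0.   ]
dp units (tool xyz) [ 0.07  0.04 -0.04]
[0.16 0.26 0.02]
```

View pics/s12.png

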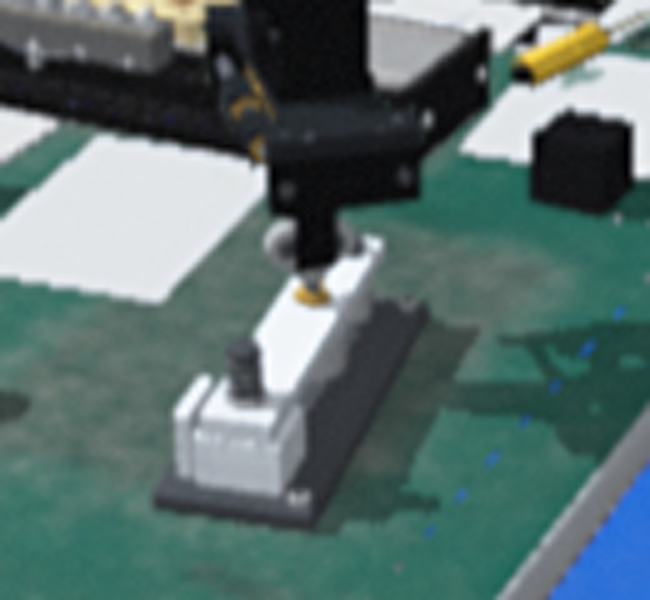

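>>> {"fn": "servo_tool", "kwargs": {
  "dp": [
    [0,0,0],
    [0,0,0],
    [0,0,0],
    [0,0,0],
    [0,0,0]
  ],
  "yaw": [0.8,0.8,0.8,0.8,0.8]
}}

```text
time: 21.5
position: [0.4975, 0.0122, 0.0367]
tool_rot: [2.06, 0.311, -2.061]
ft_force: [-1.0, 1.9, 2.5]
grip_width: 0.115
```

```bash
cat > chk.py <<'E'
from h import *
s=ctrl.get_state();M=R.from_rotvec(s['tool_rot']).as_matrix()
print(round(s['time'],2),s['position'].round(4),'q',s['joint_positions'].round(2),'F',s['ft_force'].round(1),'T',s['torque'].round(3),'grip',s['grip_width'],'tooly az',np.degrees(np.arctan2(M[1,1],M[0,1])).round(2))
E
python3 chk.py
```

```text
21.5 [0.4975 0.0122 0.0367] q [ 0.44  0.16 -0.55  1.98  0.1   1.03 -1.43] F [-1.   1.9  2.5] T [0.298 0.377 0.039] grip 0.1149905974483781 tooly az -72.83
```

>>> {"fn": "servo_tool", "kwargs": {
  "dp": [
    [0,0,0],
    [0,0,0],
    [0,0,0],
    [0,0,0],
    [0,0,0]
  ],
  "yaw": [0.4,0.4,0.4,0,0]
}}

```text
time: 22.0
position: [0.4975, 0.0122, 0.0368]
tool_rot: [2.127, 0.191, -2.128]
ft_force: [-2.1, 1.2, 1.3]
grip_width: 0.117
```

```bash
python3 chk.py
```

```text
22.0 [0.4975 0.0122 0.0368] q [ 0.43  0.16 -0.54  1.98  0.1   1.03 -1.55] F [-2.1  1.2  1.3] T [0.327 0.426 0.395] grip 0.11712742220183897 tooly az -79.74
```

>>> {"fn": "servo_tool", "kwargs": {
  "dp": [
    [0,0,0],
    [0,0,0],
    [0,0,0],
    [0,0,0],
    [0,0,0]
  ],
  "yaw": [0.2,0.2,0,0,0]
}}

```text
time: 22.5
position: [0.4975, 0.0122, 0.0368]
tool_rot: [2.151, 0.146, -2.152]
ft_force: [-2.4, 2.5, 2.4]
grip_width: 0.114
```

```bash
python3 chk.py
```

```text
22.5 [0.4975 0.0122 0.0368] q [ 0.42  0.16 -0.53  1.98  0.1   1.03 -1.59] F [-2.4  2.5  2.4] T [0.634 0.661 0.555] grip 0.11407312128038105 tooly az -82.22
```

```bash
cat > wa.py <<'E'
from h import *
import sys
s=ctrl.get_state();im,d=ctrl.get_image('wrist');save(im,sys.argv[1])
i,W=cam('wrist',s);P=cloud(i,W,d)
m=(P[...,2]>.092)&(P[...,2]<.106)&(np.hypot(P[...,0]-.4985,P[...,1]-.012)<.03)
n,l,st,c=cv2.connectedComponentsWithStats(m.astype(np.uint8));print(st[1:][st[1:,4]>20])
save(cv2.resize(im[170:290,220:350],None,fx=5,fy=5,interpolation=2),sys.argv[1]+'z')
b=1+np.argmax(st[1:,4]);q=P[(l==b)][:, :2]
C=np.array([.4985,.012]);v=q.mean(0)-C;print('az from centre',np.degrees(np.arctan2(v[1],v[0])),q.mean(0))
w,V=np.linalg.eigh(np.cov(q.T));e=V[:,1];print('pca az',np.degrees(np.arctan2(e[1],e[0]))%180,np.sqrt(w))
E
python3 wa.py w13; python3 chk.py
```

```text
[[ 246  225   47   43 1245]
 [ 294  253   24   15  288]
 [ 271  303   25   21  469]]
az from centre 17.495320265384674 [0.51194026 0.01623649]
pca az 140.97005507893743 [0.00380831 0.00527936]
22.55 [0.4975 0.0122 0.0368] q [ 0.42  0.16 -0.53  1.98  0.1   1.03 -1.59] F [-3.7  3.2  2. ] T [0.633 0.697 0.625] grip 0.12047839250923124 tooly az -82.23
```

View pics/w13z.png

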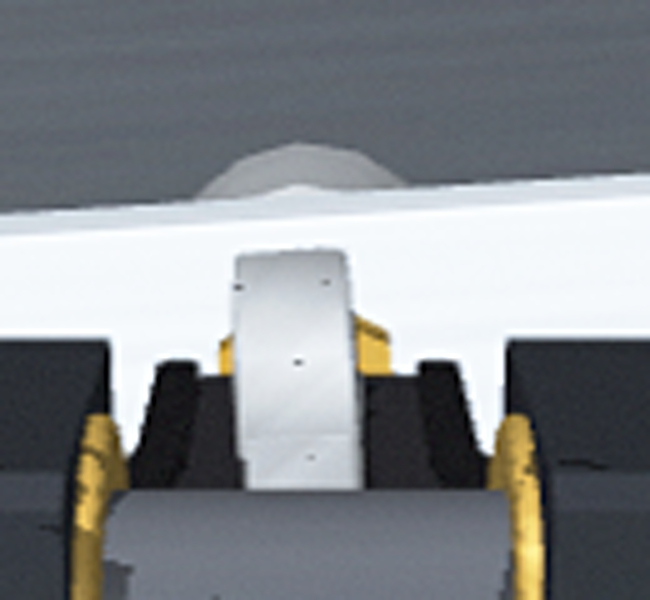

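>>> {"fn": "servo_tool", "kwargs": {
  "dp": [
    [0,0,0],
    [0,0,0],
    [0,0,0],
    [0,0,0],
    [0,0,0]
  ],
  "yaw": [-0.6,-0.8,-0.8,-0.8,-0.8]
}}

```text
time: 23.05
position: [0.4976, 0.0121, 0.0368]
tool_rot: [1.92, 0.527, -1.921]
ft_force: [-3.3, 2.7, 4.1]
grip_width: 0.111
```

```bash
python3 chk.py
```

```text
23.05 [0.4976 0.0121 0.0368] q [ 0.46  0.17 -0.57  1.97  0.1   1.03 -1.2 ] F [-3.3  2.7  4.1] T [0.601 0.708 0.003] grip 0.11114470399428868 tooly az -59.38
```

>>> {"fn": "servo_tool", "kwargs": {
  "dp": [
    [0,0,0],
    [0,0,0],
    [0,0,0],
    [0,0,0],
    [0,0,0]
  ],
  "yaw": [-0.8,-0.8,-0.8,-0.8,-0.8]
}}

```text
time: 23.55
position: [0.4978, 0.0119, 0.0368]
tool_rot: [1.648, 0.851, -1.648]
ft_force: [-3.0, 2.2, 3.0]
grip_width: 0.111
```

>>> {"fn": "servo_tool", "kwargs": {
  "dp": [
    [0,0,0],
    [0,0,0],
    [0,0,0],
    [0,0,0],
    [0,0,0]
  ],
  "yaw": [-0.8,-0.8,-0.8,-0.8,-0.8]
}}

```text
time: 24.05
position: [0.498, 0.0118, 0.0368]
tool_rot: [1.355, 1.109, -1.354]
ft_force: [-1.5, 2.0, 2.2]
grip_width: 0.115
```

>>> {"fn": "servo_tool", "kwargs": {
  "dp": [
    [0,0,0],
    [0,0,0],
    [0,0,0],
    [0,0,0],
    [0,0,0]
  ],
  "yaw": [-0.8,-0.8,-0.8,-0.8,-0.6]
}}

```text
time: 24.55
position: [0.4982, 0.0118, 0.0368]
tool_rot: [1.062, 1.296, -1.061]
ft_force: [-1.1, 3.1, 1.7]
grip_width: 0.115
```

```bash
python3 chk.py; python3 wa.py w14;python3 - <<'E'
from h import *
im,d=ctrl.get_image('side');save(cv2.resize(im[180:300,210:340],None,fx=5,fy=5,interpolation=2),'s14')
E
```

```text
24.55 [0.4982 0.0118 0.0368] q [ 0.57  0.18 -0.7   1.97  0.14  1.03  0.01] F [-1.1  3.1  1.7] T [ 0.55   0.243 -0.018] grip 0.11453448525911525 tooly az 11.39
[[ 247  225   70   43 1533]
 [ 269  303   26   20  470]]
az from centre 100.89400301795918 [0.49604547 0.02475336]
pca az 11.094003428870792 [0.00450481 0.006327  ]
```

View pics/w14.png

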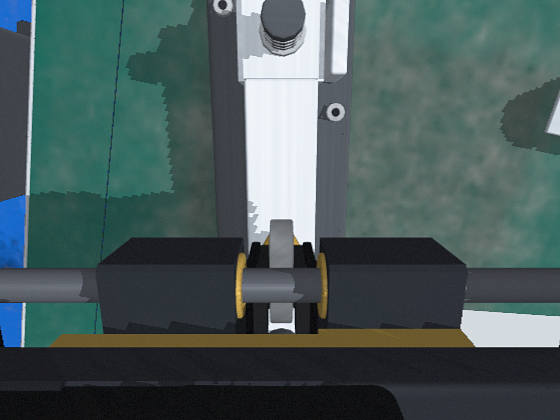

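View pics/s14.png

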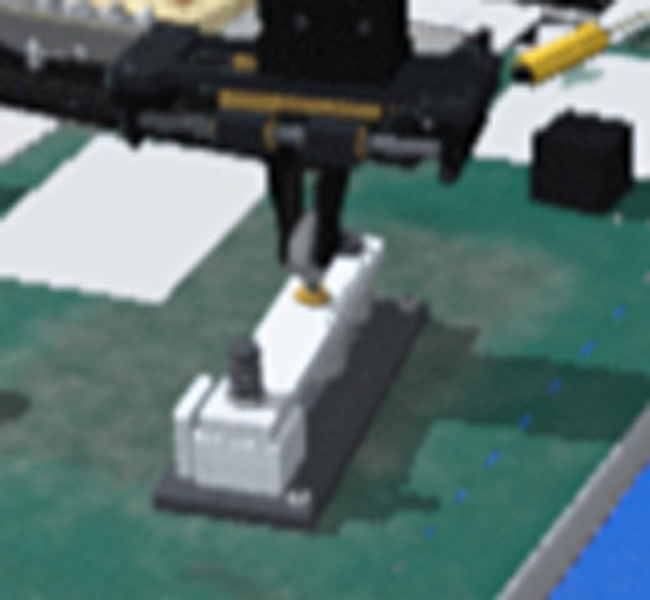

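>>> {"fn": "servo_tool", "kwargs": {
  "dp": [
    [0,0,0],
    [0,0,0],
    [0,0,0],
    [0,0,0],
    [0,0,0]
  ],
  "yaw": [0,0,0,0,0]
}}

```text
time: 25.15
position: [0.4982, 0.0118, 0.0368]
tool_rot: [1.063, 1.295, -1.062]
ft_force: [1.0, 2.5, -0.6]
grip_width: 0.112
```

```bash
python3 chk.py
python3 - <<'E'
from h import *
ctrl.close_job()
E
```

```text
25.15 [0.4982 0.0118 0.0368] q [ 0.57  0.18 -0.7   1.97  0.14  1.03  0.01] F [ 1.   2.5 -0.6] T [ 0.478 -0.38  -0.074] grip 0.11164387900460881 tooly az 11.32
the job is handed in; nothing more can be done
```

The pin is home and released, and the thumbscrew was seated, backed off about a quarter turn and is still gripped. I handed the job in at about 25 s; no verdict is reported.

- **Pin:** It went down until about 7 N showed on contact, and I then opened the fingers. Afterwards the wrist camera put the top of its head 82 mm above the worktop, which is the height expected with the collar on the bar. The head was centred on the hole to about 1 mm. The last side picture still shows the pin in place.
- **Seating:** I turned the thumbscrew clockwise. The torque rose from about 0.04 to about 0.6 N m after roughly 29–31° of turning, and the wing stopped following the fingers. I took that as the dead stop.
- **Backing off:** The wing ended about 90° from my estimate of the seat, accurate to about 2°. It stands parallel to the bar and is gripped at 9.7 mm opening with the force set to 25 N. The arm was still at hand-in.
- **Bystanders:** I did not touch the weight, the tape roll or the screwdriver, and made no final check of their positions.

Two checks disagreed with what I was given:
- **Fingertip height:** The fingertips are about 42 mm higher than the stated TCP. My first grasp therefore closed on nothing above the pin. I measured the offset with the side camera and allowed for it from then on.
- **Wrist camera:** It showed the gripped pin about 1 mm off the jaw centre, which is within the stated calibration error.

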